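# Push the battery pack home in the freshly painted charging dock

## Task

Push the black battery pack with the yellow top along the charging dock's plate and down the lane between the two blue guide rails, until it sits square and fully home against the black charger block. The rails are freshly painted, so neither the pack nor the robot may touch either of them. Only push the pack: do not lift or tip it, and leave the other things on the bench where they are.

Things in the scene. Friction and masses are not known exactly. Their poses are not given: they have to be found in the camera images.
- dock: Fixed charging dock: grey painted plate 500 x 220 x 6 mm flat on the bench. Origin: bench level, on the lane's centre line, at the lane's mouth. x points down the lane to the charger block, y left of that, z up. The plate spans x = -260 to 240 mm; before the mouth (x < 0) it is open and flat. The lane is 114 mm wide between the rails, from x = 0 to x = 165 mm, where the charger block stands.
- block_face (a point): Middle of the charger block's flat upright front face, 43 mm above the bench, at x = 165 mm of the dock. The block is black plastic, 150 mm wide, 75 mm deep, its top 81 mm above the bench, with four copper strips on the front. The pack is home when its front lies on this face: its centre is then at x = 106 mm of the dock. Axes as the dock's.
- left_rail: Blue guide rail on the lane's left (+y of the dock), freshly painted: a bar 165 mm long, 10 mm wide, 14 mm high, fixed on the plate, its top 20 mm above the bench, its inner face 57 mm from the lane's centre line. Origin: on the plate's top, mid-width of the bar, at the mouth end. Axes as the dock's.
- right_rail: The same blue rail on the lane's right (-y of the dock), mirrored.
- pack: Battery pack, loose: black box, yellow top, 118 mm long (x), 90 mm wide (y), 60 mm high, flat upright faces, 0.5 to 0.9 kg. Origin: centre of its underside. It starts flat on the plate before the mouth, front (+x) towards the lane, up to 15 degrees askew and 28 mm off the centre line. A red strip marks its back end. Too wide for most grippers, and not to be gripped.
- spare: Bystander: a smaller spare battery pack with a grey top, 95 x 70 x 50 mm, on the bench. Origin: centre of its underside.
- socket: Bystander: a steel wrench socket, 24 mm across and 34 mm high, standing on the dock's plate outside the right rail. Origin: centre of its underside.
- can: Bystander: a spray can, 56 mm across, 170 mm high, standing at the far side of the bench. Origin: centre of its underside.
- hammer: Bystander: a hammer lying at the far edge of the bench, along y. Origin: on the bench, under it.
- driver: Bystander: a red-handled screwdriver lying at the far edge of the bench, along y. Origin: on the bench, under it.
- spanner: Bystander: a steel spanner lying on the left of the bench, near the robot. Origin: on the bench, under it.
- grinder: Bystander: a yellow angle grinder about 350 mm long and 66 mm high, lying on the right of the bench. Origin: on the bench, under its motor body.
- drill: Bystander: a black cordless drill lying on its side on the left of the bench, about 60 mm high. Origin: on the bench, under its motor body.
Mind the look-alikes: they are no part of the job. Leave any green or orange look-alike of the pack alone.

How it is judged:
By the outcome, as a careful person would: the job done as asked, in the order asked, and still so for the second after the job is handed in, with the robot touching nothing.
It also fails if it takes over 58 s, if anything falls off the work surface, if the arm or the gripper's body presses on something with over 40 N, if the wrist force passes 120 N, or if a joint passes its speed limit or range.

## Robot

A 6-joint arm with a two-finger parallel gripper is mounted at the origin on the work surface. World frame = base frame: x ahead of the robot, y to its left, z up, the work surface at z = 0. Lengths are in m, angles in rad, forces in N, time in s.
With the tool pointing down it reaches from about 0.35 to 1 m from the base axis. Payload 7.1 kg.
Tool frame: the origin (TCP) lies between the finger pads; the fingertips stand 22 mm ahead of it and the grasp point (between the pads) lies 3 mm ahead of it; x points along the fingers, y is the direction in which the jaws open and shut, and the axes are right-handed (so a half turn about x gives the same grasp; the last joint's range is limited). The gripper opens to 85 mm and grips with 20 to 120 N. Pads are 22 mm wide; open, the fingers measure 114 mm over their backs; the gripper's body (76 mm by 85 mm) begins 54 mm behind the grasp point. The pads swing forward as they close: fully open they stand 13 mm farther back than shut.
Start: joints at [1.281, 0.423, 1.63, -0, 1.089, -0.019], TCP at [0.167, 0.602, 0.253] pointing down, gripper open.
Joint ranges: [-3, 3], [-0.9, 2.11], [0.09, 2.58], [-1.31, 4.45], [0.11, 2.69], [-2.54, 2.54]. Speed limits (rad/s): [2.39, 2.39, 3.01, 3.14, 3.14, 3.14].

## Interface

Orientations are given as a rotation vector (axis times angle).
In Python, from rig import manip gives the robot as it stands. The module is installed in compiled form; this text tells all that it offers. Calls block until the motion is done:
- manip.move_to(position, orientation): joint-space move of the TCP to a pose.
- manip.servo_line(position, orientation=None, rate=0.15): straight line of the TCP; orientation=None keeps the orientation; rate is the mean speed in m/s.
- manip.set_joints(angles): joint-space move.
- manip.command_gripper(opening, f_grip=None): finger opening in m; f_grip is the grip in N (None keeps the last); returns when the fingers have stopped.
- manip.hold(seconds).
- manip.solve_ik(position, orientation): joint angles nearest the present ones, or None.
- manip.camera(name): name is "scene" or "top" or "wrist"; returns a dict with "image" (420x560x3 uint8, red, green, blue), "fx", "fy", "cx", "cy" (pixels), "cam_to_world" (4x4, takes a point from camera to world coordinates); the wrist camera has in their place "mount" (4x4, takes a point from camera to tool coordinates, whose origin is the TCP and whose axes are the tool frame's). Camera axes: x right, y down, z forward; pixel columns grow to the right and rows downward; lengths in m; the calibration is good to about 2 mm. A picture is of the moment at which its call begins: read the wrist's pose just before it. There is no depth.
A pose or a line that the arm cannot do raises manip.IKError and nothing moves.
- manip.sign_off(): hands the job in, once; it reports no verdict.
Readings, each from a call of its own:
- manip.get_time(): time.
- manip.get_joint_positions(): joint angles.
- manip.get_joint_vel(): joint speeds.
- manip.get_tau(): joint torques, N m.
- manip.get_position(): TCP position.
- manip.get_ee_rot(): TCP orientation.
- manip.get_contact_force(): force on the tool from outside, world axes, zero at the start.
- manip.get_torque(): the same for the moment, N m.
- manip.get_width(): finger opening in m.
Only numpy, scipy, OpenCV 4.12 (cv2) and the standard library are available. Lean on these libraries where they do the work, as an engineer would, in place of code of your own. Each camera call takes 0.05 s, during which the arm holds its last target.

## Working session

There is one attempt and no reset: what is moved stays moved. The work goes in short steps, each a Python script; the robot and the scene stay as the last script left them, time stands still between calls to the robot, and variables do not carry over. Pictures are saved under pics/ and viewed, and the job is handed in when it is done.

```bash
mkdir -p pics; cat > h.py <<'E'
import numpy as np,cv2
from rig import manip
def snap(n,f):
    c=manip.camera(n); cv2.imwrite(f'pics/{f}.png',cv2.cvtColor(c['image'],cv2.COLOR_RGB2BGR)); return c
E
python3 - <<'E'
from h import *
np.set_printoptions(precision=4,suppress=True)
for n in('top','scene'):
    c=snap(n,n+'0');print(n,c['fx'],c['fy'],c['cx'],c['cy']);print(c['cam_to_world'])
print(manip.get_position(),manip.get_ee_rot(),manip.get_time())
E
```

```text
top 533.9366937104725 533.9366937104725 282.35179808708637 203.94909477253225
[[-0.005  -0.9869  0.1613  0.2559]
 [-1.      0.0041 -0.0057 -0.0374]
 [ 0.0049 -0.1613 -0.9869  1.5483]
 [ 0.      0.      0.      1.    ]]
scene 532.3768108383824 532.3768108383824 282.22946774525735 201.96244576154987
[[-0.63    0.4516 -0.6317  1.4626]
 [ 0.7766  0.3703 -0.5098  0.7411]
 [ 0.0037 -0.8118 -0.584   0.9562]
 [ 0.      0.      0.      1.    ]]
[0.167  0.6018 0.2526] [ 0.2115  1.5606 -0.2137] 0.1
```

View pics/top0.png

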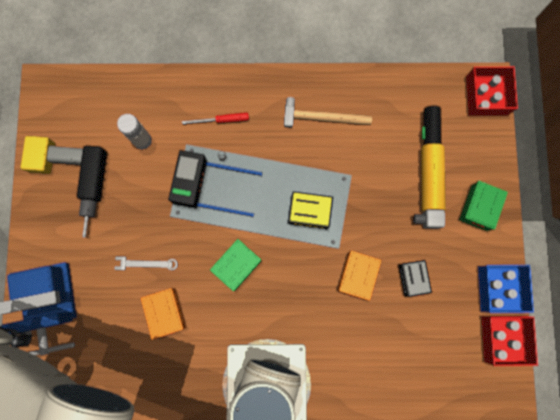

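View pics/scene0.png

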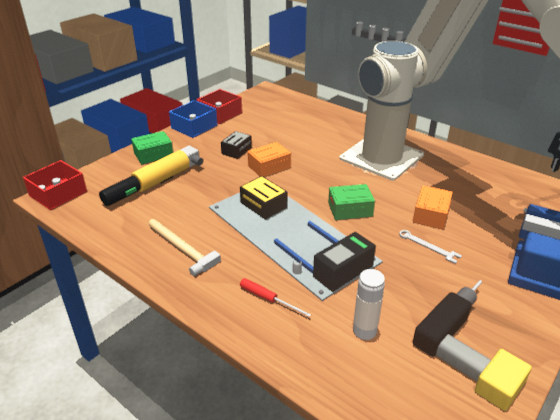

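```bash
cat >> h.py <<'E'
def px2w(c,uv,z,T=None):
    T=c['cam_to_world'] if T is None else T
    uv=np.atleast_2d(np.asarray(uv,float))
    d=np.c_[(uv[:,0]-c['cx'])/c['fx'],(uv[:,1]-c['cy'])/c['fy'],np.ones(len(uv))]@T[:3,:3].T
    o=T[:3,3]; return o+d*((z-o[2])/d[:,2])[:,None]
def big(m,roi=None):
    n,l,s,ce=cv2.connectedComponentsWithStats(m.astype(np.uint8)); i=1+np.argmax(s[1:,4]); return l==i
E
python3 - <<'E'
from h import *
np.set_printoptions(precision=4,suppress=True)
c=snap('top','top1');im=c['image'];hsv=cv2.cvtColor(im,cv2.COLOR_RGB2HSV)
m=(cv2.inRange(hsv,(20,120,100),(35,255,255))>0); mm=np.zeros_like(m);mm[180:240,280:345]=1
m=big(cv2.morphologyEx((m&mm).astype(np.uint8),cv2.MORPH_CLOSE,np.ones((5,5))))
ys,xs=np.nonzero(m);w=px2w(c,np.c_[xs,ys],.066)
r=cv2.minAreaRect((w[:,:2]*1000).astype(np.float32));print('pack',r)
b=cv2.inRange(hsv,(100,100,40),(125,255,255))>0; mm[:]=0;mm[155:225,190:270]=1
b=b&mm; n,l,s,ce=cv2.connectedComponentsWithStats(b.astype(np.uint8));print(s)
for i in range(1,n):
    if s[i,4]<60: continue
    ys,xs=np.nonzero(l==i);w=px2w(c,np.c_[xs,ys],.018);print('rail',cv2.minAreaRect((w[:,:2]*1000).astype(np.float32)))
    print(cv2.fitLine((w[:,:2]*1000).astype(np.float32),cv2.DIST_L2,0,.01,.01).ravel())
big_=cv2.resize(im[130:260,160:370],None,fx=3.8,fy=3.8,interpolation=cv2.INTER_CUBIC);cv2.imwrite('pics/crop1.png',big_[:,:,::-1])
q=manip.get_joint_positions();print(q)
w=manip.camera('wrist');print(w['fx'],w['fy'],w['cx'],w['cy']);print(w['mount'])
E
```

```text
pack ((484.1117858886719, -124.59378051757812), (110.05056762695312, 82.78152465820312), 81.85558319091797)
[[     0      0    560    420 234859]
 [   206    162     56     13    172]
 [   197    203     57     13    169]]
rail ((612.3316650390625, 97.05426788330078), (165.7184600830078, 9.392705917358398), 79.25516510009766)
[  0.19     0.9818 612.3965  98.2956]
rail ((490.5712890625, 120.80828857421875), (165.93258666992188, 8.753561973571777), 78.87611389160156)
[  0.1914   0.9815 490.983  122.2169]
[ 1.281   0.4237  1.6305  0.      1.0886 -0.019 ]
296.19753601172033 296.19753601172033 277.8073705128401 211.94842937379883
[[ 0.0005 -0.2824  0.9593 -0.1206]
 [ 1.      0.0006 -0.0004 -0.0009]
 [-0.0005  0.9593  0.2824 -0.0711]
 [ 0.      0.      0.      1.    ]]
```

View pics/crop1.png

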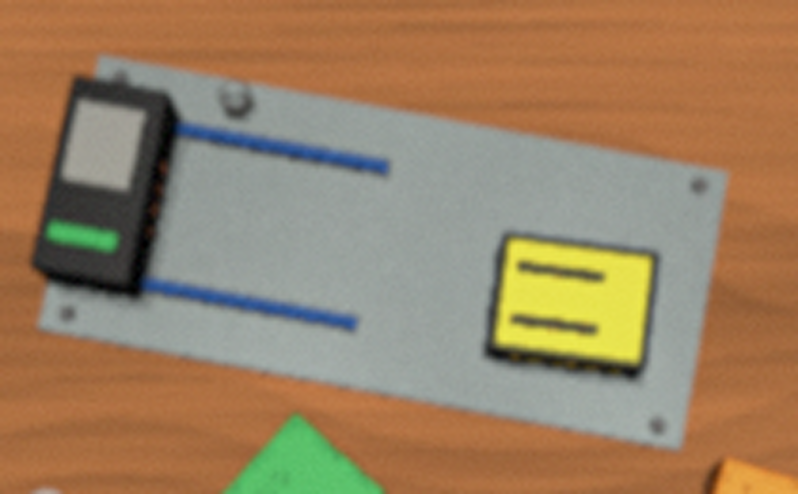

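```bash
cat >> h.py <<'E'
from scipy.spatial.transform import Rotation as R
np.set_printoptions(precision=4,suppress=True)
DX=np.array([.1908,.9816,0]);DX/=np.linalg.norm(DX);DY=np.array([-DX[1],DX[0],0]);O=np.array([.5358,.0279,0])
def w(x,y,z): return O+DX*x+DY*y+np.array([0,0,z])
def d(p): p=np.asarray(p)-O; return np.array([p@DX,p@DY,p[2]])
def rot(zdir): # tool down, tool z = zdir
    x=np.array([0,0,-1.]);return R.from_matrix(np.c_[x,np.cross(zdir,x),zdir]).as_rotvec()
SIDE=rot(-DY);BACK=rot(DX)
E
python3 - <<'E'
from h import *
P=w(-.155,.105,.05)
for n,r in(('side',SIDE),('back',BACK)):
  for p in(w(-.155,.105,.2),w(-.155,.105,.045),w(-.26,0,.2),w(-.26,0,.045),w(.036,0,.045)):
    q=manip.solve_ik(p,r);print(n,p,q)
E
```

```text
side [ 0.4032 -0.1042  0.2   ] [-0.2815  0.1999  2.1145 -0.      0.8272 -1.6604]
side [ 0.4032 -0.1042  0.045 ] [-0.2815  0.5327  2.1819 -0.      0.4269 -1.6604]
side [ 0.4862 -0.2273  0.2   ] [-0.4595  0.3663  1.8663 -0.      0.909  -1.8383]
side [ 0.4862 -0.2273  0.045 ] [-0.4595  0.6247  1.9227 -0.      0.5942 -1.8383]
side [0.5427 0.0632 0.045 ] [ 0.0942  0.633   1.9012 -0.      0.6074 -1.2846]
back [ 0.4032 -0.1042  0.2   ] None
back [ 0.4032 -0.1042  0.045 ] None
back [ 0.4862 -0.2273  0.2   ] None
back [ 0.4862 -0.2273  0.045 ] None
back [0.5427 0.0632 0.045 ] None
```

```bash
cat >> h.py <<'E'
BACK=rot(-DX)
def wcam(f):
    p=manip.get_position();r=R.from_rotvec(manip.get_ee_rot()).as_matrix()
    c=snap('wrist',f);T=np.eye(4);T[:3,:3]=r;T[:3,3]=p;c['cam_to_world']=T@c['mount'];return c
E
python3 - <<'E'
from h import *
for p in(w(-.24,0,.2),w(-.24,0,.045),w(.036,0,.045),w(-.1,0.05,.3)): print(manip.solve_ik(p,BACK))
manip.move_to(w(-.155,.115,.2),SIDE); manip.command_gripper(.06)
print(manip.get_time(),manip.get_position(),manip.get_width(),manip.get_contact_force())
c=wcam('w1'); import pickle;pickle.dump(c,open('w1.pkl','wb'))
E
```

```text
[-0.4233  0.3602  1.876   0.      0.9053 -0.2313]
[-0.4233  0.6208  1.9327  0.      0.5881 -0.2313]
[0.0942 0.633  1.9012 0.     0.6074 0.2862]
[-0.1544  0.1356  1.9118  0.      1.0942  0.0376]
3.2 [ 0.3934 -0.1022  0.2   ] 0.0601774781222847 [-0.87   -0.0139  0.3717]
```

View pics/w1.png

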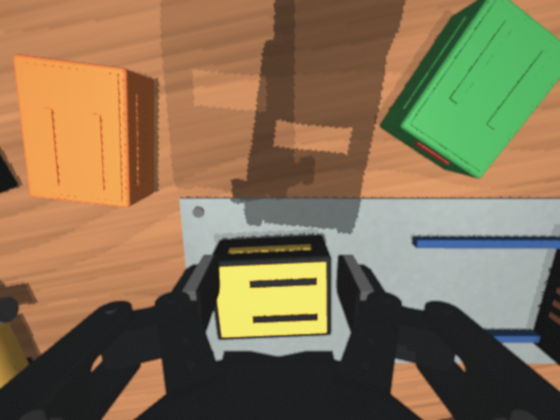

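```bash
python3 - <<'E'
from h import *
import pickle
c=pickle.load(open('w1.pkl','rb'))
for n,uv,z in(('orange',[[130,205],[127,68],[15,57]],.06),('green',[[383,125],[478,178]],.055),('rails',[[414,247],[488,342]],.02),('platecorner',[[180,198]],.006),('packtop',[[219,262],[326,256],[330,333],[220,339]],.066)):
    print(n,[ (d(p)*1000).round(1) for p in px2w(c,uv,z)])
E
```

```text
orange [array([-290.6,  115.9,   60. ]), array([-277. ,  229.7,   60. ]), array([-365. ,  237.6,   60. ])]
green [array([-65.5, 186. ,  55. ]), array([ 25. , 140.1,  55. ])]
rails [array([-6.7, 57.7, 20. ]), array([ 99.4, -66.8,  20. ])]
platecorner [array([-262.8,  109.3,    6. ])]
packtop [array([-211.3,   61.9,   66. ]), array([-110.7,   68.2,   66. ]), array([-102.7,  -17.3,   66. ]), array([-215.1,  -24.7,   66. ])]
```

```bash
python3 - <<'E'
from h import *
manip.servo_line(w(-.158,.115,.042),rate=.15)
for y in(.085,.078,.07,.062,.057):
    manip.servo_line(w(-.158,y,.042),rate=.05);print(y,d(manip.get_position())*1000,manip.get_contact_force())
manip.hold(.3);print(manip.get_contact_force(),manip.get_time());c=snap('top','top2');im=c['image']
cv2.imwrite('pics/crop2.png',cv2.resize(im[130:260,160:370],None,fx=3.8,fy=3.8,interpolation=cv2.INTER_CUBIC)[:,:,::-1])
E
```

```text
0.085 [-157.97     85.3517   41.8759] [ 0.1125  0.6177 -0.6103]
0.078 [-158.0199   77.6533   41.992 ] [-0.6621 -0.056   0.1923]
0.07 [-158.0311   69.4615   42.0014] [-1.1141  0.2487  0.3167]
0.062 [-158.0448   61.5967   42.0377] [-0.9955  0.6304  0.2574]
0.057 [-157.9957   56.9584   41.96  ] [-2.1319  0.1494  0.0032]
[-1.2091  0.2862 -1.1027] 6.6583
```

View pics/crop2.png

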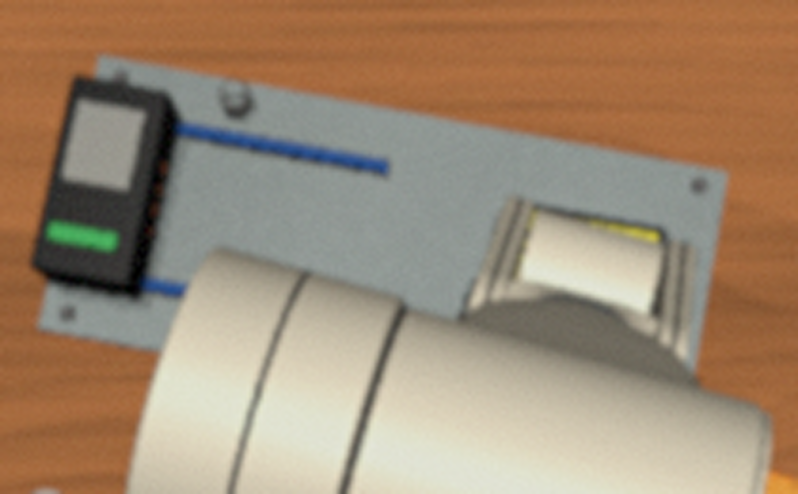

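```bash
cat >> h.py <<'E'
def pack_from(c,roi=None):
    hsv=cv2.cvtColor(c['image'],cv2.COLOR_RGB2HSV)
    m=cv2.inRange(hsv,(22,120,90),(34,255,255))
    if roi: mm=np.zeros_like(m);mm[roi[0]:roi[1],roi[2]:roi[3]]=255;m&=mm
    m=big(cv2.morphologyEx(m,cv2.MORPH_CLOSE,np.ones((9,9))))
    ys,xs=np.nonzero(m);p=px2w(c,np.c_[xs,ys],.066)-O
    q=(np.c_[p@DX,p@DY]*1000).astype(np.float32);return cv2.minAreaRect(q),cv2.boxPoints(cv2.minAreaRect(q))
E
python3 - <<'E'
from h import *
manip.servo_line(w(-.158,.075,.042),rate=.1)
manip.servo_line(w(-.158,.095,.18),rate=.25)
manip.move_to(w(-.27,0,.2),BACK)
print(manip.get_time(),d(manip.get_position()))
c=wcam('w3');t=snap('top','top3');im=t['image']
a=cv2.resize(im[130:260,160:370],None,fx=2.6,fy=2.6,interpolation=cv2.INTER_CUBIC)
v=np.zeros((420+a.shape[0]-150,560,3),np.uint8);v=np.vstack([cv2.resize(a,(560,346)),cv2.resize(c['image'],(340,255))[:, :].repeat(1,0) if 0 else cv2.copyMakeBorder(cv2.resize(c['image'],(336,252)),0,0,0,224,cv2.BORDER_CONSTANT)])
cv2.imwrite('pics/v3.png',v[:,:,::-1])
print(pack_from(t,(160,250,275,350)));print(pack_from(c))
E
```

```text
9.0 [-0.2697  0.0006  0.1988]
(((-158.86666870117188, 0.2928047180175781), (108.48757934570312, 82.63943481445312), 0.261691689491272), array([[-213.2986,   41.3643],
       [-212.9212,  -41.2742],
       [-104.4347,  -40.7787],
       [-104.8122,   41.8598]], dtype=float32))
(((-163.29920959472656, -0.67486572265625), (105.27942657470703, 79.70865631103516), 0.10946336388587952), array([[-216.015 ,   39.0788],
       [-215.8627,  -40.6297],
       [-110.5835,  -40.4286],
       [-110.7357,   39.28  ]], dtype=float32))
```

View pics/v3.png

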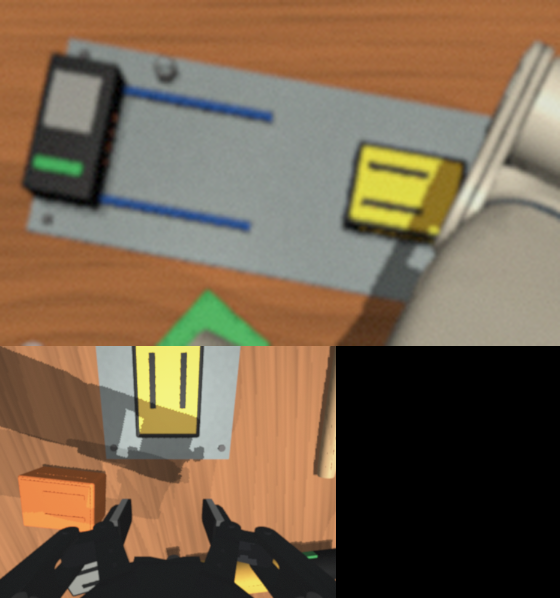

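```bash
python3 - <<'E'
from h import *
manip.servo_line(w(-.268,0,.047),rate=.15)
for x in(-.24,-.2,-.14):
    manip.servo_line(w(x,0,.047),rate=.06);print(d(manip.get_position())*1000,manip.get_contact_force(),manip.get_time())
c=wcam('w4');t=snap('top','top4');im=t['image']
a=cv2.resize(im[130:260,160:370],None,fx=2.6,fy=2.6,interpolation=cv2.INTER_CUBIC)
v=np.vstack([cv2.resize(a,(560,346)),cv2.copyMakeBorder(cv2.resize(c['image'],(336,252)),0,0,0,224,cv2.BORDER_CONSTANT)])
cv2.imwrite('pics/v4.png',v[:,:,::-1])
print(pack_from(t,(160,250,250,350)))
E
```

```text
[-239.662    -0.0939   47.0524] [ 0.4011 -0.1928  0.7264] 10.8833
[-199.619     0.1187   46.9711] [ 0.233  -0.8681 -0.6086] 11.7
[-139.9061   -0.0215   47.0481] [ 0.0213 -0.121  -0.5125] 12.85
(((-36.55860137939453, -7.637393951416016), (67.34790802001953, 47.23659133911133), 89.95568084716797), array([[-60.2029, -41.2931],
       [-12.9664, -41.3296],
       [-12.9143,  26.0183],
       [-60.1508,  26.0548]], dtype=float32))
```

View pics/v4.png

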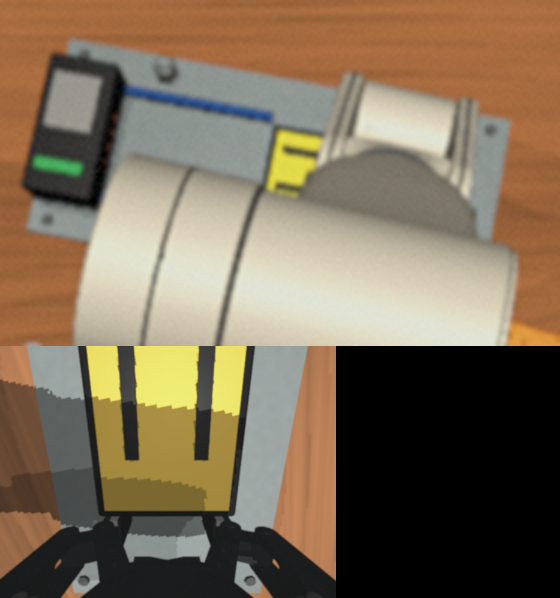

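```bash
python3 - <<'E'
from h import *
def chk(roi):
    t=snap('top','t%d'%(manip.get_time()*100));print(pack_from(t,roi)[1].round(1).tolist());return t
for x in(-.09,-.04,.01):
    manip.servo_line(w(x,0,.047),rate=.06);print(d(manip.get_position())*1000,manip.get_contact_force(),manip.get_time());t=chk((160,250,205,300))
c=wcam('w5');im=t['image']
a=cv2.resize(im[130:260,160:370],None,fx=2.6,fy=2.6,interpolation=cv2.INTER_CUBIC)
v=np.vstack([cv2.resize(a,(560,346)),cv2.copyMakeBorder(cv2.resize(c['image'],(336,252)),0,0,0,224,cv2.BORDER_CONSTANT)])
cv2.imwrite('pics/v5.png',v[:,:,::-1])
E
```

```text
[-89.7519   0.1012  46.9347] [ 0.106  -0.0894  0.2582] 13.9333
[[-0.0, -42.0], [37.0, -42.29999923706055], [37.70000076293945, 38.599998474121094], [0.699999988079071, 38.900001525878906]]
[-39.7741  -0.1084  47.0515] [ 0.413   0.2112 -0.1453] 14.9667
[[59.400001525878906, 41.79999923706055], [60.20000076293945, -41.900001525878906], [88.0, -41.599998474121094], [87.19999694824219, 42.0]]
[10.2741 -0.0821 47.0043] [-0.3303  0.5744  0.4562] 16.0
[[121.30000305175781, 34.599998474121094], [121.4000015258789, -40.20000076293945], [137.5, -40.20000076293945], [137.39999389648438, 34.599998474121094]]
```

View pics/v5.png

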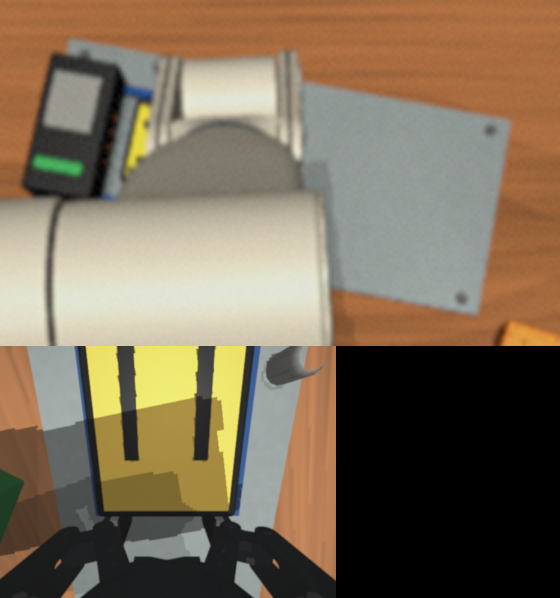

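```bash
python3 - <<'E'
from h import *
x=.027;manip.servo_line(w(x,0,.047),rate=.05)
f0=np.mean([manip.get_contact_force() for _ in range(5)],0)@DX
while x<.045:
    x+=.001;manip.servo_line(w(x,0,.047),rate=.02)
    f=manip.get_contact_force()@DX;print(round(x,4),d(manip.get_position())*1000,round(f,2),manip.get_torque().round(2),manip.get_time())
    if f<f0-10:break
manip.hold(.2);print(manip.get_contact_force())
E
```

```text
0.028 [27.9496  0.0133 46.9922] -1.23 [-0.04  0.05  0.02] 16.8417
0.029 [28.777   0.0524 47.0061] -3.49 [-0.55  0.08 -0.  ] 17.0917
0.03 [29.8556  0.0622 46.9962] -4.62 [-0.71  0.06 -0.08] 17.3417
0.031 [30.9533  0.0574 46.9978] -3.84 [-0.61  0.1  -0.01] 17.5917
0.032 [32.0226  0.0262 46.9725] -3.96 [-0.57  0.16 -0.01] 17.8417
0.033 [32.9178  0.0162 47.0147] -4.62 [-0.68  0.15 -0.02] 18.0917
0.034 [32.9836  0.1549 46.9865] -11.8 [-1.62  0.17 -0.21] 18.3417
[ -1.3058 -10.9232   3.2929]
```

```bash
python3 - <<'E'
from h import *
for x in(.035,.036):
    manip.servo_line(w(x,0,.047),rate=.02);f=manip.get_contact_force()@DX;print(d(manip.get_position())*1000,f,manip.get_torque())
    if f<-22:break
manip.hold(.3);print(manip.get_contact_force()@DX)
manip.servo_line(w(-.02,0,.047),rate=.06)
manip.servo_line(w(-.10,0,.2),rate=.2)
manip.servo_line(w(-.2,0,.22),rate=.2)
print(manip.get_time())
c=wcam('w6');t=snap('top','top6');s=snap('scene','scene6');print(pack_from(t,(150,240,195,270)))
im=t['image']
a=cv2.resize(im[140:230,165:285],None,fx=4.6,fy=4.6,interpolation=cv2.INTER_CUBIC)
b=cv2.resize(s['image'][180:300,240:400],None,fx=3.5,fy=3.5,interpolation=cv2.INTER_CUBIC)[:350,:552]
h_=min(a.shape[1],b.shape[1]);v=np.vstack([a[:300,:h_],b[:300,:h_]]);cv2.imwrite('pics/v6.png',v[:590,:,::-1])
E
```

```text
[33.0183  0.1489 47.0019] -18.04051375753718 [-2.6361  0.1084 -0.2713]
[33.0696  0.1708 46.9958] -24.375389220621162 [-3.5767  0.1039 -0.2081]
-24.698840725610072
22.1
(((104.61743927001953, 0.01171112060546875), (111.9966049194336, 84.47036743164062), 0.14957012236118317), array([[ 48.5091,  42.1006],
       [ 48.7296, -42.3695],
       [160.7258, -42.0771],
       [160.5053,  42.3929]], dtype=float32))
```

View pics/v6.png

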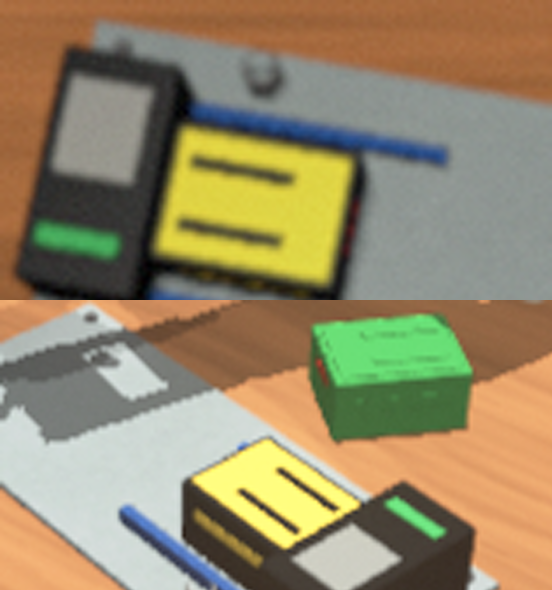

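View pics/top6.png

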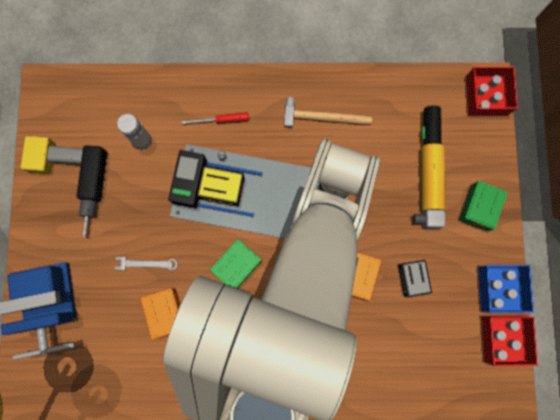

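The pack sits flush on the block. It is centred with y about 0 and yaw about 0.15°, its centre at x ≈ 105 mm, and it stands clear of both rails. The bystanders are where they were, and the arm is clear.

```bash
python3 - <<'E'
from h import *
print(manip.get_contact_force(),manip.get_time());manip.sign_off()
E
```

```text
[-0.5227 -0.4588  0.0202] 22.25
the job is handed in; nothing more can be done
```

The pack is home against the charger block, square and clear of both rails, and the job was handed in at 22 s of the 58 s allowed.

I first pushed the pack sideways with the half-open fingers, which centred and squared it. It had started about 22 mm off the centre line and about 3° askew. I then pushed it from behind with both fingers down the lane, keeping the fingertips above rail height.

**Seating:** the push stalled at the block with the gripper no longer advancing, and I pressed to about 25 N before backing off.

**Last camera check, arm withdrawn:**
- **Position:** the pack centre is at x ≈ 104.6 mm, against 106 mm nominal. The difference is within the 2 mm calibration.
- **Alignment:** it is 0.0 mm off the centre line and turned about 0.15°, which leaves about 12 mm to each rail.
- **Surroundings:** the bystanders I could see are where they started, and the force on the tool is near zero.

No check failed. An earlier wrist-camera reading put the pack about 4 mm farther back in x than the top camera did. The arm and image edge partly hid the pack in those views, so I relied on the top camera and the contact force.

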